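# Put the mixed-up lens caps back on their own lenses

## Robot

A 6-joint arm with a two-finger parallel gripper is mounted at the origin on the work surface; the furniture and walls round the work are solid. World frame = base frame: x ahead of the robot, y to its left, z up, the work surface at z = 0. Lengths are in m, angles in rad, forces in N, time in s.
With the tool pointing down it reaches from about 0.3 to 1 m from the base axis. Payload 5.1 kg.
Tool frame: the origin (TCP) lies where the fingers leave the gripper's body, on its centre line; the fingertips stand 78 mm ahead of it and the grasp point (between the pads) lies 59 mm ahead of it (env.tcp_to_grasp is the distance from the TCP to the grasp point, in m); z points along the fingers, y is the line along which they close (so a half turn about z gives the same grasp; the last joint's range is limited). The gripper opens to 95 mm and grips with 3 to 60 N. Pads are 20 mm wide; open, the fingers measure 119 mm over their backs; the gripper's body (75 mm by 180 mm) begins 59 mm behind the grasp point.
Start: joints at [1.121, 0.124, 1.65, -0, 1.367, -0.083], TCP at [0.233, 0.607, 0.292] pointing down, gripper open.
Joint ranges: [-2.61, 2.61], [-1.02, 2.33], [0.03, 2.71], [-1.35, 4.49], [0.32, 2.68], [-2.91, 2.91]. Speed limits (rad/s): [2.57, 2.57, 3.14, 3.14, 3.14, 3.14].

## Interface

Orientations are given as a rotation vector (axis times angle).
In Python, from plant import telemetry, read_camera, order, env gives the robot as it stands. The module is installed in compiled form; this text tells all that it offers.
- The arm moves only by the tool send_rows, never from a script. Its argument "rows" is a list of rows, each a list of 4 numbers: the shift along the tool's x, y, z in m, then the turn about the tool's z in rad. A call has 1 to 5 rows; each row is the pose to reach, as a shift and turn from the pose commanded when the call began, along the tool's axes at that moment; what a row does not reach only later rows make up. A row lasts 1/12 s, in which the tool goes at most 41.7 mm and 7.16 degrees, less where a joint would pass 70% of its speed; a pose out of reach is approached as far as the arm can. A call with a gripper value outside its range is refused whole. "claw" is the finger opening in m, from 0 to 0.0951, set as the call begins (left out, the last holds). The fingers move at their own pace and stop on an object; "grip_force" is the grip in N (left out, the last holds). Time passes only in rows, so rows that repeat a pose let the fingers close. It gives the time, the measured TCP pose, the force, the opening and the grip force at its end, in the units of the state.
- telemetry.state(): the state, without advancing time (a new reading comes with each control period).
- read_camera(name): name is "side" or "top" or "wrist"; returns a dict with "pixels" (400x640x3 uint8, red, green, blue), "K" (3x3 intrinsics, pixels), "R" (3x3) and "t" (3): a world point X has camera coordinates R X + t. Camera axes: x right, y down, z forward; pixel columns grow to the right and rows downward; lengths in m; the calibration is good to about 2 mm. The wrist camera is an equidistant fisheye: a pixel r from the principal point sees the ray r / f radians off the axis. A picture is of the moment at which its call begins. There is no depth.
- order.job_done(): hands the job in; it is judged then, once.
The state is a dict: "time": time; "joints": joint angles; "qvel": joint speeds; "tau": joint torques, N m; "tcp_pos": TCP position; "ee_rot": TCP orientation; "wrist_force": force on the tool from outside, world axes, zero at the start; "ft_torque": the same for the moment, N m; "finger_gap": finger opening in m; "grasp_force": force on a finger pad.
Only numpy, scipy, OpenCV 4.12 (cv2) and the standard library are available. Lean on these libraries where they do the work, as an engineer would, in place of code of your own. Each camera call takes 0.05 s, during which the arm holds its last target. There are 200 camera calls.

## Task

On the display riser every lens wears the cap of another one. Swap the three caps round (the free corner of the riser is a good place to lay one meanwhile) until each lens wears the cap made for its front collar, level and fully home. Leave the lenses standing where they are and do not disturb the card terminal and the notebook.

Things in the scene. Friction and masses are not known exactly. Their poses are not given: they have to be found in the camera images.
- riser: fixed wooden display cube with a grey felt top, 180 (x) x 184 (y) x 200 mm high. Origin: centre of its underside, z up. The corner of its top round x -48, y +48 mm in its frame is free; one lens stands near each of the other three such places. (Not listed: a fixed monitor 0.39 m tall stands between robot and cube, its right edge 0.37 m ahead and 0.10 m left of the base)
- lens_small: smallest of three black camera lenses, 64 mm tall, 0.26 kg, loose, standing on its rear end on the riser. Its top 24 mm is a front collar 22 mm across, top edge bevelled 3 mm inwards over 4 mm, front face flat; below it the ribbed barrel is 40 mm across. Origin: centre of its underside, z up. Its own cap is cap_small
- lens_medium: middle of three black camera lenses, 72 mm tall, 0.34 kg, loose, standing on its rear end on the riser. Its top 24 mm is a front collar 31 mm across, top edge bevelled 3 mm inwards over 4 mm, front face flat; below it the ribbed barrel is 46 mm across. Origin: centre of its underside, z up. Its own cap is cap_medium
- lens_large: largest of three black camera lenses, 80 mm tall, 0.45 kg, loose, standing on its rear end on the riser. Its top 24 mm is a front collar 40 mm across, top edge bevelled 3 mm inwards over 4 mm, front face flat; below it the ribbed barrel is 52 mm across. Origin: centre of its underside, z up. Its own cap is cap_large
- cap_small: smallest aluminium slip-on cap, 31 mm across, 20 mm high: top plate 4 mm, skirt 16 mm deep and 2 mm thick, open below, 27 mm across inside, 2.5 mm to spare all round its collar. Grasp it across the outside. Origin: centre of its open lower edge, z up; fully home this lies 16 mm below the lens's front face. At the start it lies on the front of the largest lens, too narrow to go over it
- cap_medium: middle slip-on cap, made like cap_small and seating alike, 40 mm across outside, 36 mm inside, 20 mm high. Origin: centre of its open lower edge. At the start it hangs loosely over the smallest lens, its plate on the front face
- cap_large: largest slip-on cap, made like cap_small and seating alike, 49 mm across outside, 45 mm inside, 20 mm high. Origin: centre of its open lower edge. At the start it hangs loosely over the middle lens, its plate on the front face
- card_reader: blue card payment terminal, 170 x 92 x 62 mm, loose on the counter right of the riser; origin: centre of its underside. A bystander
- note_book: black notebook, 210 x 153 x 16 mm, loose on the counter beyond the riser; origin: centre of its underside. A bystander
Not all that is in view belongs to the job. Leave any purple look-alike of the cap_medium alone.

How it is judged:
By the outcome, as a careful person would: the job done as asked, in the order asked, and still so for the second after the job is handed in, with the robot touching nothing.
It also fails if it takes over 80 s, if anything falls off the work surface, if the arm or the gripper's body presses on something with over 40 N, if the wrist force passes 120 N, or if a joint passes its speed limit or range.

## Working session

There is one attempt and no reset: what is moved stays moved. The work goes in short steps, Python scripts to look and compute and a tool call to move; the robot and the scene stay as the last step left them, time stands still between calls to the robot, and variables do not carry over. Pictures are saved under pics/ and viewed, at most 14 in all, crops included, and the job is handed in when it is done.

Besides the shell and the picture viewer there is one more tool, called after "Request:" as name([rows], argument=value, ...), one row to a line, values as JSON. send_rows: Moves the arm, as the interface text tells. Its arguments: {"type":"object","properties":{"rows":{"type":"array","items":{"type":"array","items":{"type":"number"}}},"claw":{"type":"number"},"grip_force":{"type":"number"}},"required":["rows"]}

```bash
mkdir -p pics; cat > h.py <<'E'
import numpy as np, cv2
from plant import telemetry, read_camera, order, env
from scipy.spatial.transform import Rotation as Ro
def snap(n,f):
    c=read_camera(n); cv2.imwrite(f'pics/{f}.png',cv2.cvtColor(c['pixels'],cv2.COLOR_RGB2BGR)); 
    np.savez(f'pics/{f}.npz',**c); return c
def load(f): return dict(np.load(f'pics/{f}.npz'))
def ray(c,u,v,fish=False):
    K=c['K']; x=(u-K[0,2])/K[0,0]; y=(v-K[1,2])/K[1,1]
    if fish:
        r=np.hypot(x,y)+1e-12; d=np.array([np.sin(r)*x/r,np.sin(r)*y/r,np.cos(r)])
    else: d=np.array([x,y,1.])
    d=c['R'].T@d; return -c['R'].T@c['t'], d/np.linalg.norm(d)
def plane(c,u,v,z,fish=False):
    o,d=ray(c,u,v,fish); return o+d*(z-o[2])/d[2]
def tri(rays):
    A=sum(np.eye(3)-np.outer(d,d) for o,d in rays); b=sum((np.eye(3)-np.outer(d,d))@o for o,d in rays)
    return np.linalg.solve(A,b)
def proj(c,X,fish=False):
    p=c['R']@np.asarray(X)+c['t']
    if fish:
        a=np.arctan2(np.hypot(p[0],p[1]),p[2]); h=np.hypot(p[0],p[1])+1e-12; q=p[:2]/h*a
    else: q=p[:2]/p[2]
    return q*[c['K'][0,0],c['K'][1,1]]+c['K'][:2,2]
E
python3 - <<'E'
from h import *
for n in('side','top','wrist'):
    c=snap(n,n+'0'); print(n,(-c['R'].T@c['t']).round(3),c['R'][2].round(2),c['K'][0,0])
s=telemetry.state(); print(s)
a=[cv2.imread(f'pics/{n}0.png') for n in('side','top')]
E
```

```text
side [ 0.276 -0.549  0.785] [ 0.33  0.71 -0.62] 419.46899419998425
top [0.123 0.209 1.144] [ 0.44 -0.07 -0.89] 498.2311376231332
wrist [0.155 0.636 0.384] [ 0.27 -0.11 -0.96] 309.70691628693146
{'time': 0.15, 'joints': array([ 1.12139007e+00,  1.24350787e-01,  1.65133577e+00,  2.07403241e-05,
        1.36750051e+00, -8.26028405e-02]), 'qvel': array([-0.00175777, -0.00135557, -0.00498393, -0.00034736,  0.00066732,
       -0.000494  ]), 'tau': array([ 5.29785066e-04, -4.18195009e+01, -3.60470045e+01,  7.74397678e-02,
        4.69218171e-02, -1.01954904e-04]), 'tcp_pos': array([0.23297688, 0.6064207 , 0.29128675]), 'ee_rot': array([-5.72875149e-01, -3.08847150e+00,  2.40769618e-03]), 'wrist_force': array([-1.30263593, -0.08379105,  0.28964483]), 'ft_torque': array([-0.00195263,  0.01538549,  0.01382087]), 'grasp_force': 0.0, 'finger_gap': 0.09510629109478864}
```

View pics/side0.png

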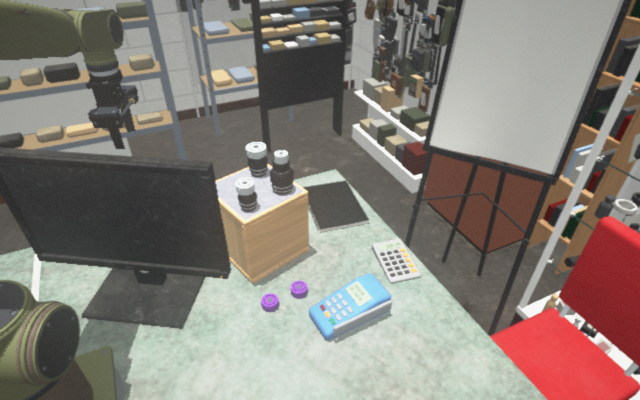

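View pics/top0.png

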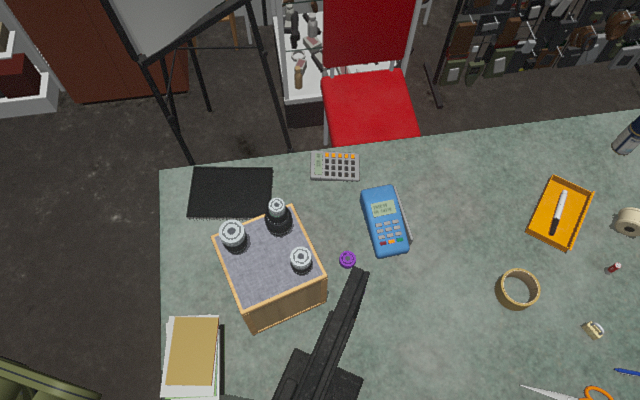

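View pics/wrist0.png

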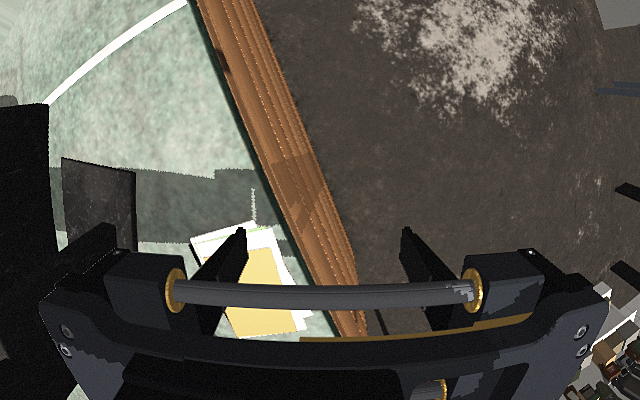

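Side view: candidate caps at (257,147), (281,155), (245,184), plus purple look-alikes at (270,302) and (299,289), which are excluded. Top view: caps at (232,231), (276,205), (300,257), purple one at (347,259). The wrist picture doesn't show the riser yet. The narrow cap on the biggest lens should be cap_small (276,205). The far-left one (232,231) should be cap_large and the near one (300,257) cap_medium. I'll check this in a close crop.

```bash
python3 - <<'E'
from h import *
s=cv2.imread('pics/side0.png')[130:225,205:315]; t=cv2.imread('pics/top0.png')[185:280,205:330]
f=lambda i,w:cv2.resize(i,(w,int(i.shape[0]*w/i.shape[1])),interpolation=cv2.INTER_CUBIC)[:300]
a=f(s,395);b=f(t,395);h=min(len(a),len(b))
cv2.imwrite('pics/crop0.png',np.hstack([a[:h],b[:h]]))
S=load('side0');T=load('top0')
for n,a,b in(('large',(257,147),(232,228)),('small',(281,154),(276,204)),('med',(245,184),(300,256))):
    ra,rb=ray(S,*a),ray(T,*b); print(n,tri([ra,rb]).round(3))
for p in((213,241),(284,206),(326,275),(247,312)): print(plane(T,*p,.2).round(3))
E
```

```text
large [0.521 0.311 0.274]
small [0.549 0.223 0.296]
med [0.451 0.191 0.262]
[0.534 0.361 0.2  ]
[0.591 0.208 0.2  ]
[0.428 0.144 0.2  ]
[0.378 0.305 0.2  ]
```

View pics/crop0.png

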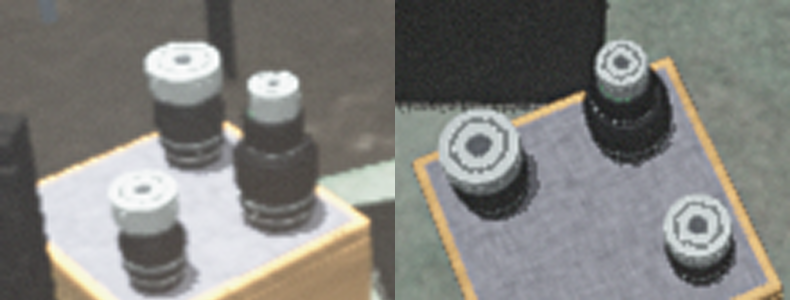

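Crop confirms it. The tallest lens (crop centre-right) wears the narrow cap, the left one wears the wide cap, and the near one wears the middle cap. No purple among them. Next, the monitor geometry and tool axes.

```bash
python3 - <<'E'
from h import *
S=load('side0')
for p in((1,151),(5,165),(213,157),(228,277)): print(p,plane(S,*p,.39).round(3))
for p in((80,315),(130,265),(207,270),(185,325)): print('stand',plane(S,*p,.0).round(3))
M=Ro.from_rotvec(telemetry.state()['ee_rot']).as_matrix(); print(M.round(3)); print('yaw of y', np.degrees(np.arctan2(M[1,1],M[0,1])))
W=load('wrist0'); print('cam in tool',M.T@(-W['R'].T@W['t']-telemetry.state()['tcp_pos']), 'fwd',M.T@W['R'][2])
E
```

```text
(1, 151) [0.035 0.299 0.39 ]
(5, 165) [0.047 0.241 0.39 ]
(213, 157) [0.381 0.115 0.39 ]
(228, 277) [ 0.328 -0.176  0.39 ]
stand [0.042 0.221 0.   ]
stand [0.162 0.338 0.   ]
stand [0.337 0.237 0.   ]
stand [0.253 0.093 0.   ]
[[-0.933  0.359 -0.001]
 [ 0.359  0.933 -0.001]
 [ 0.    -0.002 -1.   ]]
yaw of y 68.98347840128453
cam in tool [ 0.0832467  -0.00014267 -0.09242417] fwd [-2.91305623e-01 -7.02511654e-04  9.56629782e-01]
```

Request:
send_rows([
  [0,0,-0.04,0],
  [-0.02,-0.01,-0.08,0],
  [-0.045,-0.02,-0.11,0],
  [-0.075,-0.035,-0.135,0],
  [-0.105,-0.05,-0.15,0],
])

```text
time: 0.57
tcp_pos: [0.3136, 0.5221, 0.4459]
ee_rot: [0.57, 3.088, 0.006]
wrist_force: [0.9, 0.1, 0.7]
finger_gap: 0.0951
grasp_force: 0.0
```

Request:
send_rows([
  [-0.033,-0.016,-0.006,0],
  [-0.066,-0.033,-0.012,0],
  [-0.1,-0.05,-0.018,0],
  [-0.133,-0.066,-0.024,0],
  [-0.166,-0.083,-0.03,0],
])

```text
time: 0.98
tcp_pos: [0.4392, 0.3839, 0.4723]
ee_rot: [-0.573, -3.089, 0.0]
wrist_force: [0.4, 0.4, -0.1]
finger_gap: 0.095
grasp_force: 0.0
```

Request:
send_rows([
  [-0.034,-0.017,0,0],
  [-0.067,-0.033,0,0],
  [-0.1,-0.05,0,0],
  [-0.134,-0.067,0,0],
  [-0.167,-0.083,0,0],
])

```text
time: 1.4
tcp_pos: [0.5655, 0.2463, 0.4719]
ee_rot: [-0.573, -3.089, 0.0]
wrist_force: [-0.1, 0.3, -0.2]
finger_gap: 0.095
grasp_force: 0.0
```

```bash
python3 - <<'E'
from h import *
snap('wrist','w1'); print(telemetry.state())
E
```

```text
{'time': 1.45, 'joints': array([ 0.31675458,  0.00358634,  1.48205243, -0.00457327,  1.65614598,
       -0.88180284]), 'qvel': array([ 0.06468141, -0.02051303,  0.04288418,  0.04516523,  0.02365058,
        0.12423145]), 'tau': array([  5.72160557, -43.26696396, -38.0329299 ,   1.05227161,
         0.66661013,  -0.20721538]), 'tcp_pos': array([0.56902619, 0.24189917, 0.47093399]), 'ee_rot': array([ 0.58156585,  3.08522411, -0.00641276]), 'wrist_force': array([ 0.27890725, -2.78756574, -0.99061016]), 'ft_torque': array([-0.15534476, -0.04140982,  0.00462009]), 'grasp_force': 0.0, 'finger_gap': 0.0953326915532545}
```

View pics/w1.png

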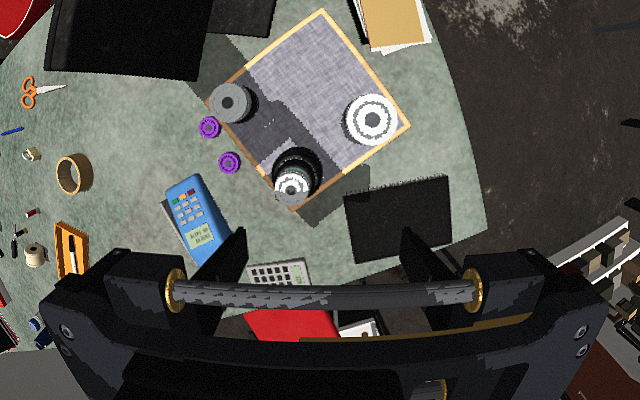

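Wrist view: cap_medium at (228,102), cap_large at (371,119), cap_small on the tall lens at (291,185). The free corner is near (320,15). The purple ones at (209,127) and (228,162) sit on the counter. One more wrist position will give the heights.

Request:
send_rows([
  [0.03,0,0,0],
  [0.06,0,0,0],
  [0.09,0,0,0],
  [0.09,0,0,0],
  [0.09,0,0,0],
])

```text
time: 1.87
tcp_pos: [0.4796, 0.2808, 0.4726]
ee_rot: [0.57, 3.088, 0.001]
wrist_force: [0.1, -0.8, -1.1]
finger_gap: 0.0951
grasp_force: 0.0
```

```bash
cat >> h.py <<'E'
def dot(c,u,v,r=9):
    g=cv2.cvtColor(c['pixels'],cv2.COLOR_RGB2GRAY); u,v=int(round(u)),int(round(v)); w=g[v-r:v+r+1,u-r:u+r+1]
    _,m=cv2.threshold(w,0,255,cv2.THRESH_BINARY_INV+cv2.THRESH_OTSU)
    n,l,s,ce=cv2.connectedComponentsWithStats(m,connectivity=4)
    i=min(range(1,n),key=lambda i:np.hypot(*(ce[i]-r))+ (100 if s[i,4]<5 else 0)); return ce[i]+[u-r,v-r],s[i,4]
E
python3 - <<'E'
from h import *
a=load('w1'); b=snap('wrist','w2'); T=load('top0'); S=load('side0')
G=dict(small=(.549,.223,.298),med=(.451,.191,.267),large=(.521,.311,.275))
P=dict(small=(291,185),med=(228,102),large=(371,119))
for k in G:
    pa,na=dot(a,*P[k]); X=plane(a,*pa,G[k][2],True); pb,nb=dot(b,*proj(b,X,True))
    print(k,proj(b,X,True).round(),pa.round(1),na,pb.round(1),nb,tri([ray(a,*pa,True),ray(b,*pb,True)]).round(4),'b@z',plane(b,*pb,G[k][2],True).round(4), 'seen top', tri([ray(b,*pb,True),ray(T,*dot(T,*proj(T,X),6)[0])]).round(4))
s=telemetry.state(); print(s['tcp_pos'],s['ee_rot'],s['qvel'].round(3))
E
```

```text
small [293. 278.] [290.9 190.7] 119 [292.8 278.3] 54 [0.5484 0.2211 0.2975] b@z [0.5481 0.2213 0.298 ] seen top [0.5469 0.2221 0.3005]
med [231. 193.] [227.1 102.4] 109 [230.7 193.3] 317 [0.4494 0.1903 0.2692] b@z [0.4497 0.1893 0.267 ] seen top [0.4495 0.1902 0.2695]
large [367. 213.] [372.  119.4] 190 [367.4 213. ] 160 [0.5163 0.3134 0.2761] b@z [0.5168 0.3136 0.275 ] seen top [0.5168 0.3135 0.2759]
[0.48030033 0.28048557 0.47228152] [ 5.71557539e-01  3.08854216e+00 -6.23000187e-05] [-0.016  0.024 -0.011  0.001 -0.001 -0.001]
```

View pics/w2.png

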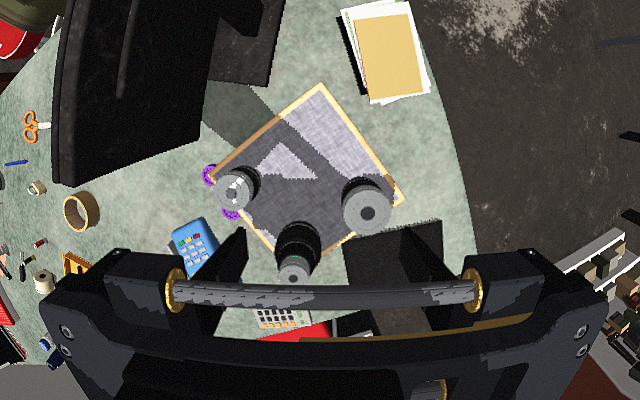

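Request:
send_rows([
  [-0.028,-0.01,0.015,0],
  [-0.056,-0.02,0.035,0],
  [-0.084,-0.031,0.06,0],
  [-0.084,-0.031,0.07,0],
  [-0.084,-0.031,0.07,0],
], claw=0.06, grip_force=15)

```text
time: 2.33
tcp_pos: [0.5483, 0.2196, 0.3972]
ee_rot: [-0.576, -3.081, 0.006]
wrist_force: [-0.4, -0.1, -0.1]
finger_gap: 0.0672
grasp_force: 0.0
```

```bash
cat >> h.py <<'E'
def go(X,lab=''):
    s=telemetry.state(); M=Ro.from_rotvec(s['ee_rot']).as_matrix(); print(lab,'tool shift',(M.T@(np.asarray(X)-s['tcp_pos'])).round(4),'tcp',s['tcp_pos'].round(4),'q6',s['joints'][5].round(2))
E
python3 - <<'E'
from h import *
c=snap('wrist','w3'); p=proj(c,(.548,.2215,.299),True); q,n=dot(c,*p); print(p,q,n,plane(c,*q,.299,True))
go((.548,.2215,.362))
cv2.imwrite('pics/w3c.png',cv2.resize(cv2.imread('pics/w3.png')[150:330,180:460],None,fx=2,fy=2))
E
```

```text
[326.94009094 231.49241521] [327.22377622 230.74825175] 143 [0.54756133 0.22187136 0.299     ]
 tool shift [0.0003 0.001  0.0378] tcp [0.5481 0.2205 0.3998] q6 -0.91
```

View pics/w3c.png

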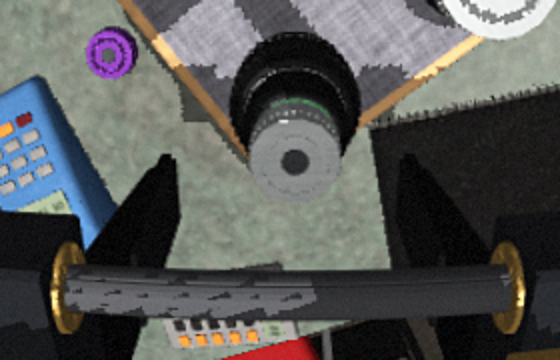

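The crop shows cap_small midway between the fingers, its dot at (327,231) as predicted. Descend and grasp.

Request:
send_rows([
  [0.001,0.001,0.02,0],
  [0.001,0.001,0.038,0],
  [0.001,0.001,0.038,0],
  [0.001,0.001,0.038,0],
])

```text
time: 2.72
tcp_pos: [0.5469, 0.2232, 0.3649]
ee_rot: [-0.571, -3.089, -0.0]
wrist_force: [0.2, 1.6, 0.9]
finger_gap: 0.0602
grasp_force: 0.0
```

Request:
send_rows([
  [0,0,0,0],
  [0,0,0,0],
  [0,0,0,0],
  [0,0,0,0],
  [0,0,0,0],
], claw=0.02)

```text
time: 3.13
tcp_pos: [0.5474, 0.2226, 0.365]
ee_rot: [0.573, 3.088, 0.001]
wrist_force: [-0.0, 1.3, -0.1]
finger_gap: 0.0314
grasp_force: 0.1
```

Request:
send_rows([
  [0,0,0,0],
  [0,0,0,0],
  [0,0,0,0],
  [0,0,0,0],
])

```text
time: 3.47
tcp_pos: [0.5474, 0.2226, 0.3649]
ee_rot: [0.573, 3.088, 0.001]
wrist_force: [-0.7, -0.3, 3.8]
finger_gap: 0.03
grasp_force: 15.0
```

Request:
send_rows([
  [0,0,-0.02,0],
  [0,0,-0.04,0],
  [0,0,-0.05,0],
  [0,0,-0.05,0],
])

```text
time: 3.8
tcp_pos: [0.5479, 0.2227, 0.4172]
ee_rot: [0.572, 3.085, 0.003]
wrist_force: [0.5, -0.5, -0.0]
finger_gap: 0.0301
grasp_force: 15.0
```

```bash
python3 - <<'E'
from h import *
b=load('w2')
for p in((320,83),(206,180),(405,195)): print(plane(b,*p,.2,True).round(3))
c=snap('wrist','w4'); print(telemetry.state()['finger_gap'])
# bare large-lens face: dark disc; print guess pixel
print(proj(c,(.548,.2215,.28),True))
go((.425,.279,.35))
cv2.imwrite('pics/w4c.png',cv2.resize(cv2.imread('pics/w4.png')[130:310,180:460],None,fx=2,fy=2))
E
```

```text
[0.377 0.316 0.2  ]
[0.433 0.138 0.2  ]
[0.541 0.367 0.2  ]
0.03012285178040603
[321.84619257 212.09303138]
 tool shift [0.1347 0.0086 0.0651] tcp [0.5476 0.2226 0.4153] q6 -0.91
```

View pics/w4c.png

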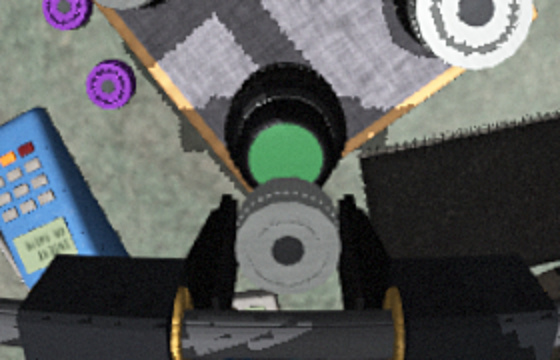

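The cap is held level and the large lens shows a bare green front at about (324,206) in the full frame. Lay the cap at the free corner.

Request:
send_rows([
  [0.034,0.002,0,0],
  [0.068,0.004,0,0],
  [0.102,0.006,0,0],
  [0.135,0.009,0.02,0],
  [0.135,0.009,0.05,0],
])

```text
time: 4.27
tcp_pos: [0.4216, 0.2815, 0.3662]
ee_rot: [0.567, 3.087, 0.007]
wrist_force: [1.8, -0.1, 0.2]
finger_gap: 0.0302
grasp_force: 15.0
```

Request:
send_rows([
  [0,0,0.02,0],
  [0,0,0.04,0],
  [0,0,0.06,0],
  [0,0,0.07,0],
  [0,0,0.07,0],
])

```text
time: 4.68
tcp_pos: [0.4228, 0.2785, 0.2897]
ee_rot: [-0.572, -3.083, 0.007]
wrist_force: [-1.1, 0.3, -1.0]
finger_gap: 0.0299
grasp_force: 15.0
```

```bash
python3 - <<'E'
from h import *
go((.424,.280,.287)); print(telemetry.state()['wrist_force'])
b=load('w4')
hsv=cv2.cvtColor(b['pixels'],cv2.COLOR_RGB2HSV); m=cv2.inRange(hsv,(55,80,60),(85,255,255)); 
n,l,s,ce=cv2.connectedComponentsWithStats(m); i=1+np.argmax(s[1:,4]); print(ce[i],s[i])
E
```

```text
tool shift [-0.0006  0.0018  0.0027] tcp [0.4228 0.2785 0.2897] q6 -0.73
[-1.14611927  0.30511589 -0.96686869]
[322.20512821 206.68673356] [304 191  38  31 897]
```

Request:
send_rows([
  [0,0,0,0],
  [0,0,0,0],
  [0,0,0.004,0],
  [0,0,0.006,0],
  [0,0,0.006,0],
])

```text
time: 5.1
tcp_pos: [0.4245, 0.2793, 0.2884]
ee_rot: [0.573, 3.089, 0.0]
wrist_force: [0.6, -0.6, -0.1]
finger_gap: 0.0304
grasp_force: 15.0
```

Request:
send_rows([
  [0,0,0.002,0],
  [0,0,0.003,0],
  [0,0,0.003,0],
])

```text
time: 5.35
tcp_pos: [0.4244, 0.2793, 0.285]
ee_rot: [-0.573, -3.089, 0.0]
wrist_force: [-0.5, -0.6, -1.8]
finger_gap: 0.0301
grasp_force: 15.0
```

Request:
send_rows([
  [0,0,0.001,0],
  [0,0,0.002,0],
  [0,0,0.002,0],
])

```text
time: 5.6
tcp_pos: [0.4246, 0.2794, 0.2849]
ee_rot: [0.573, 3.088, 0.001]
wrist_force: [-2.5, -2.2, 5.6]
finger_gap: 0.0301
grasp_force: 15.0
```

Request:
send_rows([
  [0,0,0,0],
  [0,0,0,0],
  [0,0,0,0],
  [0,0,0,0],
], claw=0.07)

```text
time: 5.93
tcp_pos: [0.4244, 0.2793, 0.2829]
ee_rot: [-0.573, -3.089, 0.0]
wrist_force: [-0.1, -0.7, -0.2]
finger_gap: 0.0511
grasp_force: 0.0
```

Request:
send_rows([
  [0,0,-0.02,0],
  [0,0,-0.055,0],
  [0,0,-0.09,0],
  [0,0,-0.12,0],
  [0,0,-0.13,0],
])

```text
time: 6.35
tcp_pos: [0.4253, 0.2798, 0.4189]
ee_rot: [0.572, 3.083, 0.008]
wrist_force: [1.0, 0.3, 0.9]
finger_gap: 0.0697
grasp_force: 0.0
```

```bash
cat >> h.py <<'E'
def green(c,near=None):
    hsv=cv2.cvtColor(c['pixels'],cv2.COLOR_RGB2HSV); m=cv2.inRange(hsv,(55,80,40),(85,255,255))
    n,l,s,ce=cv2.connectedComponentsWithStats(m)
    return [(ce[i].round(1),s[i].tolist()) for i in range(1,n) if s[i,4]>60]
E
python3 - <<'E'
from h import *
c=snap('wrist','w5'); a=load('w4')
for q,s in green(c): print(q,s,plane(c,*q,.28,True).round(4))
q4=green(a)[0][0] if len(green(a))==1 else max(green(a),key=lambda t:t[1][4])[0]
print('w4',q4,plane(a,*q4,.28,True))
X=(.5165,.3135,.276); p=proj(c,X,True); print(p, end=' ')
try: q,n=dot(c,*p,9); print(q,n,plane(c,*q,.276,True))
except Exception as e: print(e)
p=proj(c,(.424,.2795,.22),True); q,n=dot(c,*p,9); print('small',p,q,n,plane(c,*q,.22,True))
go((.5165,.3135,.39))
E
```

```text
[312.7 331.8] [299, 326, 29, 11, 258] [0.5404 0.2251 0.28  ]
w4 [322.2 206.7] [0.54389604 0.22338062 0.28      ]
[392.713026  283.2651328] [393.53982301 283.26548673] 339 [0.51682233 0.31422114 0.276     ]
small [321.66584528 188.42738602] [321.82352941 188.95588235] 68 [0.42455653 0.27945058 0.22      ]
 tool shift [-0.0728  0.0639  0.0297] tcp [0.4254 0.2799 0.4189] q6 -0.73
```

View pics/w5.png

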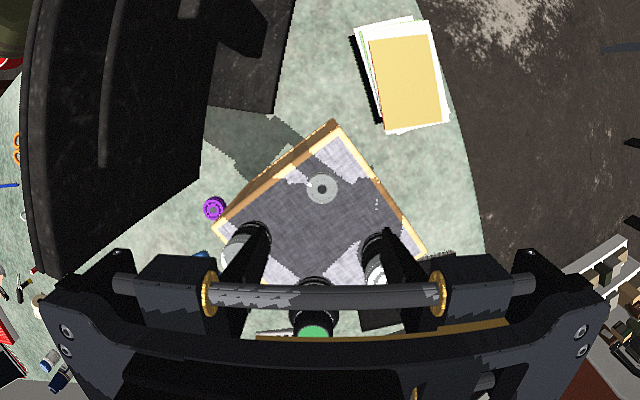

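cap_small stands level at (322,189). Next is cap_large.

Request:
send_rows([
  [-0.025,0.021,0.01,0],
  [-0.05,0.042,0.02,0],
  [-0.073,0.064,0.03,0],
  [-0.073,0.064,0.03,0],
  [-0.073,0.064,0.03,0],
], claw=0.075)

```text
time: 6.82
tcp_pos: [0.5156, 0.3127, 0.3783]
ee_rot: [-0.572, -3.082, 0.008]
wrist_force: [-0.0, -0.9, -0.2]
finger_gap: 0.0748
grasp_force: 0.0
```

```bash
python3 - <<'E'
from h import *
c=snap('wrist','w6')
p=proj(c,(.5167,.3138,.276),True); q,n=dot(c,*p,12); print(p,q,n,plane(c,*q,.276,True))
go((.5167,.3138,.341))
for q,s in green(c): print(q,s,plane(c,*q,.28,True).round(4))
E
```

```text
[326.65519029 231.03232779] [326.13677812 230.75683891] 329 [0.51638145 0.31354158 0.276     ]
 tool shift [-0.0012  0.0018  0.0393] tcp [0.5151 0.3127 0.3803] q6 -0.75
```

Request:
send_rows([
  [-0.001,0.001,0.015,0],
  [-0.001,0.001,0.03,0],
  [-0.001,0.001,0.038,0],
  [-0.001,0.001,0.038,0],
  [-0.001,0.001,0.038,0],
])

```text
time: 7.28
tcp_pos: [0.516, 0.3132, 0.3442]
ee_rot: [-0.572, -3.088, 0.002]
wrist_force: [-0.0, 0.2, 1.3]
finger_gap: 0.0748
grasp_force: 0.0
```

Request:
send_rows([
  [0,0,0,0],
  [0,0,0,0],
  [0,0,0,0],
  [0,0,0,0],
  [0,0,0,0],
], claw=0.035)

```text
time: 7.7
tcp_pos: [0.517, 0.3136, 0.3458]
ee_rot: [0.573, 3.088, 0.001]
wrist_force: [0.7, -0.1, 0.9]
finger_gap: 0.0481
grasp_force: 15.0
```

Request:
send_rows([
  [0,0,0,0],
  [0,0,0,0],
  [0,0,0,0],
])

```text
time: 7.95
tcp_pos: [0.517, 0.3136, 0.3458]
ee_rot: [0.573, 3.088, 0.001]
wrist_force: [-0.1, -0.3, 2.1]
finger_gap: 0.0483
grasp_force: 15.0
```

Request:
send_rows([
  [0,0,-0.02,0],
  [0,0,-0.04,0],
  [-0.02,-0.013,-0.055,0],
  [-0.045,-0.03,-0.055,0],
  [-0.07,-0.046,-0.055,0],
])

```text
time: 8.37
tcp_pos: [0.5662, 0.2452, 0.402]
ee_rot: [0.57, 3.087, 0.002]
wrist_force: [0.5, 0.3, 0.2]
finger_gap: 0.048
grasp_force: 15.0
```

Request:
send_rows([
  [-0.025,-0.017,0,0],
  [-0.044,-0.03,0,0],
  [-0.044,-0.03,0,0],
  [-0.044,-0.03,0,0],
])

```text
time: 8.7
tcp_pos: [0.5964, 0.2008, 0.3995]
ee_rot: [-0.576, -3.087, 0.0]
wrist_force: [-0.4, -0.5, 0.4]
finger_gap: 0.0482
grasp_force: 15.0
```

```bash
python3 - <<'E'
from h import *
c=snap('wrist','w7')
for q,s in green(c): print(q,s,plane(c,*q,.28,True).round(4),plane(c,*q,.272,True).round(4))
go((.548,.222,.39)); print(telemetry.state()['finger_gap'])
E
```

```text
[429.8  66. ] [417, 53, 26, 27, 536] [0.5171 0.3106 0.28  ] [0.517  0.3136 0.272 ]
[327.  145.5] [306, 125, 42, 42, 1375] [0.5457 0.2227 0.28  ] [0.5467 0.2224 0.272 ]
 tool shift [0.052  0.0018 0.0098] tcp [0.5959 0.2016 0.3997] q6 -0.96
0.047905811200742054
```

View pics/w7.png

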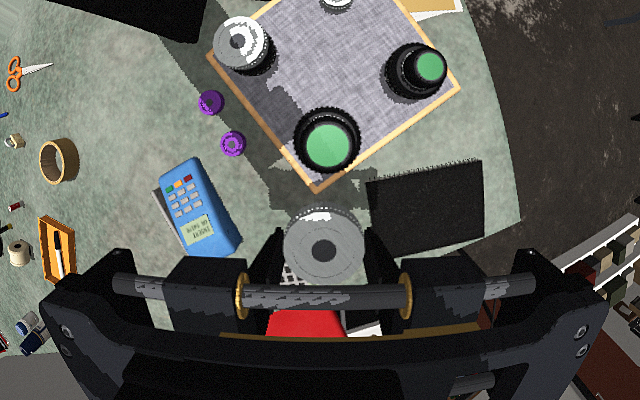

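Held cap is level at (323,250). The large lens's front is fully visible at (327,145) and the medium lens's bare front is at (430,66).

```bash
python3 - <<'E'
from h import *
c=load('w7'); s=telemetry.state()
q,n=dot(c,323,250,14); X=plane(c,*q,s['tcp_pos'][2]-.070,True); M=Ro.from_rotvec(s['ee_rot']).as_matrix()
print(q,n,X,'in tool',M.T@(X-s['tcp_pos'])); go((.5457,.2227,.39))
print('shift cap->lens',M.T@(np.array([.5457,.2227,.33])-X))
E
```

```text
[323.44318182 250.41136364] 440 [0.59573199 0.20081183 0.3296998 ] in tool [-0.00019912 -0.00079897  0.06999991]
 tool shift [0.0544 0.0016 0.0098] tcp [0.5959 0.2016 0.3997] q6 -0.96
shift cap->lens [ 0.05455581  0.00244758 -0.00023391]
```

Request:
send_rows([
  [0.03,0.001,0,0],
  [0.0545,0.002,0.008,0],
  [0.0545,0.002,0.012,0],
  [0.0545,0.002,0.012,0],
  [0.0545,0.002,0.012,0],
])

```text
time: 9.17
tcp_pos: [0.5454, 0.2238, 0.3881]
ee_rot: [0.571, 3.089, -0.0]
wrist_force: [-0.2, -0.4, -0.7]
finger_gap: 0.0483
grasp_force: 15.0
```

```bash
python3 - <<'E'
from h import *
c=snap('wrist','w8'); s=telemetry.state()
q,n=dot(c,323,250,14); X=plane(c,*q,s['tcp_pos'][2]-.070,True)
print(q,n,X); go((.5457,.2227,.37))
E
```

```text
[323.41590909 250.44772727] 440 [0.54487781 0.22381175 0.3184212 ]
 tool shift [-0.0001 -0.0009  0.0184] tcp [0.5459 0.2235 0.3884] q6 -0.91
```

Request:
send_rows([
  [-0.0005,-0.001,0.006,0],
  [-0.0005,-0.001,0.012,0],
  [-0.0005,-0.001,0.017,0],
  [-0.0005,-0.001,0.022,0],
  [-0.0005,-0.001,0.024,0],
])

```text
time: 9.63
tcp_pos: [0.5458, 0.2217, 0.3626]
ee_rot: [-0.573, -3.087, 0.002]
wrist_force: [-0.5, 0.9, -0.8]
finger_gap: 0.0479
grasp_force: 15.0
```

Request:
send_rows([
  [0,0,0.003,0],
  [0,0,0.006,0],
  [0,0,0.008,0],
  [0,0,0.009,0],
])

```text
time: 9.97
tcp_pos: [0.5459, 0.2219, 0.3549]
ee_rot: [-0.573, -3.089, 0.0]
wrist_force: [-0.1, 0.1, -0.2]
finger_gap: 0.0477
grasp_force: 15.0
```

Request:
send_rows([
  [0,0,0.001,0],
  [0,0,0.002,0],
  [0,0,0.002,0],
])

```text
time: 10.22
tcp_pos: [0.546, 0.222, 0.3538]
ee_rot: [0.573, 3.088, 0.0]
wrist_force: [-0.7, -0.1, 0.9]
finger_gap: 0.0483
grasp_force: 15.0
```

Request:
send_rows([
  [0,0,0,0],
  [0,0,0,0],
  [0,0,0,0],
  [0,0,0,0],
], claw=0.07)

```text
time: 10.55
tcp_pos: [0.5459, 0.222, 0.3532]
ee_rot: [-0.573, -3.089, 0.0]
wrist_force: [0.6, 0.8, 0.3]
finger_gap: 0.0676
grasp_force: 0.0
```

Request:
send_rows([
  [0,0,-0.015,0],
  [0,0,-0.035,0],
  [0.025,-0.02,-0.04,0],
  [0.052,-0.043,-0.04,0],
  [0.0785,-0.0645,-0.035,0],
])

```text
time: 10.97
tcp_pos: [0.4492, 0.1897, 0.3911]
ee_rot: [0.572, 3.086, 0.003]
wrist_force: [0.6, -0.3, 1.2]
finger_gap: 0.07
grasp_force: 0.0
```

Request:
send_rows([
  [0,0,0,0],
  [0,0,0,0],
])

```text
time: 11.13
tcp_pos: [0.4486, 0.1897, 0.3893]
ee_rot: [0.573, 3.087, 0.002]
wrist_force: [0.7, -0.7, 0.7]
finger_gap: 0.07
grasp_force: 0.0
```

```bash
python3 - <<'E'
from h import *
c=snap('wrist','w9')
p=proj(c,(.4497,.1903,.268),True); q,n=dot(c,*p,12); print(p,q,n,plane(c,*q,.268,True))
go((.4497,.1903,.334))
cv2.imwrite('pics/w9c.png',cv2.resize(cv2.imread('pics/w9.png')[150:350,180:500],None,fx=2,fy=2))
E
```

```text
[324.86435237 220.18243982] [324.51308901 219.96335079] 191 [0.44944345 0.19011935 0.268     ]
 tool shift [0.0001 0.0003 0.0556] tcp [0.4495 0.1899 0.3896] q6 -0.91
```

View pics/w9c.png

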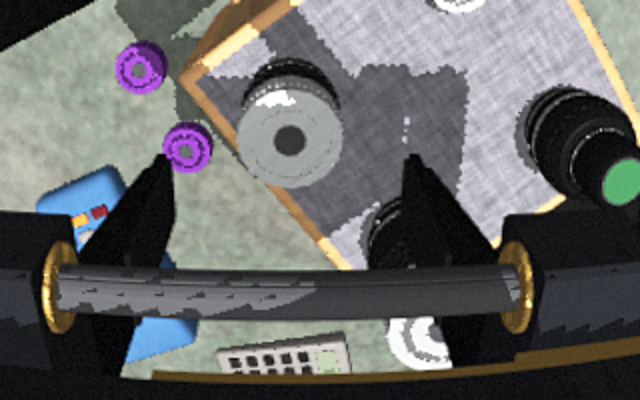

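cap_medium is centred between the open fingers, dot at (324,220). Descend.

Request:
send_rows([
  [0,0,0.02,0],
  [0,0,0.04,0],
  [0,0,0.057,0],
  [0,0,0.057,0],
  [0,0,0.057,0],
])

```text
time: 11.6
tcp_pos: [0.4503, 0.1901, 0.331]
ee_rot: [-0.573, -3.087, 0.001]
wrist_force: [-0.9, 1.3, 0.1]
finger_gap: 0.0704
grasp_force: 0.0
```

Request:
send_rows([
  [0,0,0,0],
  [0,0,0,0],
  [0,0,0,0],
  [0,0,0,0],
  [0,0,0,0],
], claw=0.03)

```text
time: 12.02
tcp_pos: [0.4498, 0.19, 0.332]
ee_rot: [0.573, 3.088, 0.001]
wrist_force: [0.4, -0.1, -0.1]
finger_gap: 0.0421
grasp_force: 0.0
```

Request:
send_rows([
  [0,0,0,0],
  [0,0,0,0],
  [0,0,0,0],
])

```text
time: 12.27
tcp_pos: [0.4497, 0.19, 0.3319]
ee_rot: [0.573, 3.088, 0.001]
wrist_force: [-0.1, 0.7, 2.9]
finger_gap: 0.0393
grasp_force: 15.0
```

Request:
send_rows([
  [0,0,-0.02,0],
  [0,0,-0.045,0],
  [-0.01,0.02,-0.06,0],
  [-0.025,0.05,-0.06,0],
  [-0.04,0.08,-0.06,0],
])

```text
time: 12.68
tcp_pos: [0.5165, 0.2508, 0.3934]
ee_rot: [0.573, 3.085, 0.003]
wrist_force: [-0.1, 0.3, -1.3]
finger_gap: 0.0389
grasp_force: 15.0
```

Request:
send_rows([
  [-0.015,0.03,0,0],
  [-0.0285,0.059,0.003,0],
  [-0.0285,0.059,0.003,0],
  [-0.0285,0.059,0.003,0],
])

```text
time: 13.02
tcp_pos: [0.5636, 0.2957, 0.386]
ee_rot: [-0.571, -3.086, 0.004]
wrist_force: [0.3, -0.8, 0.5]
finger_gap: 0.0391
grasp_force: 15.0
```

```bash
cat >> h.py <<'E'
def hold(c,top,L,u=323,v=250):
    s=telemetry.state(); M=Ro.from_rotvec(s['ee_rot']).as_matrix(); q,n=dot(c,u,v,14); X=plane(c,*q,s['tcp_pos'][2]-top,True)
    print('held',q,n,X.round(4),'shift cap->lens',(M.T@(np.array(L)-X))[:2].round(4),'tcp->lens',(M.T@(np.array(L)-s['tcp_pos']))[:2].round(4))
E
python3 - <<'E'
from h import *
c=snap('wrist','w10')
for q,s in green(c): print(q,s,plane(c,*q,.272,True).round(4),plane(c,*q,.264,True).round(4))
hold(c,.064,(.517,.3136,.272)); go((.517,.3136,.39)); print(telemetry.state()['finger_gap'])
E
```

```text
[144.9 136. ] [139, 129, 13, 15, 136] [0.4525 0.1942 0.272 ] [0.4512 0.1891 0.264 ]
[324.1 154.9] [310, 140, 30, 30, 685] [0.5173 0.3133 0.272 ] [0.5185 0.3128 0.264 ]
held [323.43648208 255.37785016] 307 [0.5626 0.2957 0.323 ] shift cap->lens [0.0489 0.0005] tcp->lens [0.0495 0.001 ]
 tool shift [ 0.0497  0.0008 -0.0029] tcp [0.5631 0.2951 0.387 ] q6 -0.81
0.03891176700160991
```

View pics/w10.png

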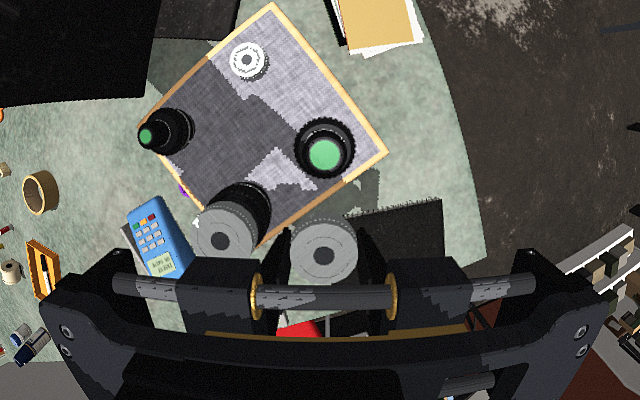

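Medium lens front is at (324,155), held cap level at (323,255), and cap_large sits straight on the large lens at (224,235). Small lens front at (145,136). Move over.

Request:
send_rows([
  [0.028,0.0005,0,0],
  [0.049,0.0008,0.01,0],
  [0.049,0.0008,0.02,0],
  [0.049,0.0008,0.02,0],
  [0.049,0.0008,0.02,0],
])

```text
time: 13.48
tcp_pos: [0.5174, 0.3125, 0.3681]
ee_rot: [-0.573, -3.089, 0.001]
wrist_force: [-0.6, 0.5, -0.3]
finger_gap: 0.0393
grasp_force: 15.0
```

```bash
python3 - <<'E'
from h import *
c=snap('wrist','w11'); hold(c,.064,(.5172,.3134,.272),323,255); go((.5172,.3134,.340))
E
```

```text
held [323.4789644  255.42394822] 309 [0.5168 0.3125 0.3047] shift cap->lens [-0.0001  0.001 ] tcp->lens [0.001  0.0005]
 tool shift [0.0009 0.0005 0.0287] tcp [0.5179 0.3126 0.3687] q6 -0.75
```

Request:
send_rows([
  [0,0.0007,0.006,0],
  [0,0.0007,0.012,0],
  [0,0.0007,0.017,0],
  [0,0.0007,0.021,0],
  [0,0.0007,0.022,0],
])

```text
time: 13.95
tcp_pos: [0.518, 0.3138, 0.3447]
ee_rot: [-0.573, -3.087, 0.002]
wrist_force: [0.8, -0.1, -0.7]
finger_gap: 0.0386
grasp_force: 15.0
```

Request:
send_rows([
  [0,0,0.003,0],
  [0,0,0.005,0],
  [0,0,0.006,0],
  [0,0,0.006,0],
])

```text
time: 14.28
tcp_pos: [0.5181, 0.3141, 0.3402]
ee_rot: [-0.573, -3.089, 0.0]
wrist_force: [-0.4, 0.6, -0.9]
finger_gap: 0.0386
grasp_force: 15.0
```

Request:
send_rows([
  [0,0,0.001,0],
  [0,0,0.001,0],
])

```text
time: 14.45
tcp_pos: [0.5183, 0.3142, 0.3399]
ee_rot: [0.573, 3.088, 0.001]
wrist_force: [-0.9, -0.3, 1.1]
finger_gap: 0.0395
grasp_force: 15.0
```

Request:
send_rows([
  [0,0,0.001,0],
  [0,0,0.001,0],
  [0,0,0,0],
  [0,0,0,0],
], claw=0.06)

```text
time: 14.78
tcp_pos: [0.5181, 0.3141, 0.3392]
ee_rot: [-0.573, -3.089, 0.0]
wrist_force: [-0.2, -0.3, 0.3]
finger_gap: 0.058
grasp_force: 0.0
```

Request:
send_rows([
  [0,0,-0.015,0],
  [0,0,-0.035,0],
  [0.025,-0.022,-0.045,0],
  [0.05,-0.044,-0.045,0],
  [0.075,-0.066,-0.04,0],
])

```text
time: 15.2
tcp_pos: [0.4243, 0.2793, 0.3826]
ee_rot: [0.573, 3.085, 0.004]
wrist_force: [-0.3, -0.1, 0.7]
finger_gap: 0.0597
grasp_force: 0.0
```

Request:
send_rows([
  [0,0,0.02,0],
  [0,0,0.03,0],
  [0,0,0.03,0],
  [0,0,0.03,0],
])

```text
time: 15.53
tcp_pos: [0.4247, 0.2794, 0.349]
ee_rot: [-0.573, -3.088, 0.001]
wrist_force: [-0.2, -0.0, 0.2]
finger_gap: 0.0599
grasp_force: 0.0
```

```bash
python3 - <<'E'
from h import *
c=snap('wrist','w12')
p=proj(c,(.4246,.2795,.22),True); q,n=dot(c,*p,10); print(p,q,n,plane(c,*q,.22,True))
go((.4246,.2795,.284))
E
```

```text
[323.99996778 215.70081311] [323.64285714 215.49107143] 112 [0.42434257 0.27930662 0.22      ]
 tool shift [ 0.0004 -0.0002  0.0657] tcp [0.4251 0.2796 0.3497] q6 -0.73
```

Request:
send_rows([
  [0,0,0.025,0],
  [0,0,0.045,0],
  [0,0,0.06,0],
  [0,0,0.065,0],
  [0,0,0.065,0],
])

```text
time: 16.0
tcp_pos: [0.4246, 0.2793, 0.2832]
ee_rot: [-0.573, -3.087, 0.002]
wrist_force: [-1.4, 0.8, 1.0]
finger_gap: 0.0601
grasp_force: 0.0
```

Request:
send_rows([
  [0,0,0,0],
  [0,0,0,0],
  [0,0,0,0],
  [0,0,0,0],
  [0,0,0,0],
], claw=0.02)

```text
time: 16.42
tcp_pos: [0.4247, 0.2795, 0.2851]
ee_rot: [0.573, 3.088, 0.001]
wrist_force: [0.5, 1.2, -1.1]
finger_gap: 0.0323
grasp_force: 0.0
```

Request:
send_rows([
  [0,0,0,0],
  [0,0,0,0],
  [0,0,0,0],
])

```text
time: 16.67
tcp_pos: [0.4247, 0.2795, 0.285]
ee_rot: [0.573, 3.088, 0.001]
wrist_force: [-1.1, 0.4, 3.6]
finger_gap: 0.0299
grasp_force: 15.0
```

Request:
send_rows([
  [0,0,-0.025,0],
  [0,0,-0.06,0],
  [0,0,-0.09,0],
  [-0.025,-0.018,-0.1,0],
  [-0.055,-0.038,-0.1,0],
])

```text
time: 17.08
tcp_pos: [0.4627, 0.2251, 0.389]
ee_rot: [0.565, 3.084, 0.007]
wrist_force: [1.1, 0.6, -0.7]
finger_gap: 0.03
grasp_force: 15.0
```

Request:
send_rows([
  [-0.03,-0.02,0,0],
  [-0.052,-0.037,0,0],
  [-0.052,-0.037,0,0],
  [-0.052,-0.037,0,0],
])

```text
time: 17.42
tcp_pos: [0.4978, 0.17, 0.3836]
ee_rot: [-0.577, -3.087, 0.0]
wrist_force: [0.1, 0.3, -0.9]
finger_gap: 0.03
grasp_force: 15.0
```

```bash
python3 - <<'E'
from h import *
c=snap('wrist','w13')
for q,s in green(c):
    P=plane(c,*q,.264,True); print(q,s,P.round(4)); hold(c,.065,P)
cv2.imwrite('pics/w13c.png',cv2.resize(cv2.imread('pics/w13.png')[50:320,160:480],None,fx=2,fy=2))
E
```

```text
[326.2 152.4] [319, 145, 16, 16, 208] [0.4515 0.1897 0.264 ]
held [323.46486486 254.67027027] 185 [0.4974 0.1699 0.3187] shift cap->lens [0.0499 0.0019] tcp->lens [0.0494 0.0011]
```

View pics/w13c.png

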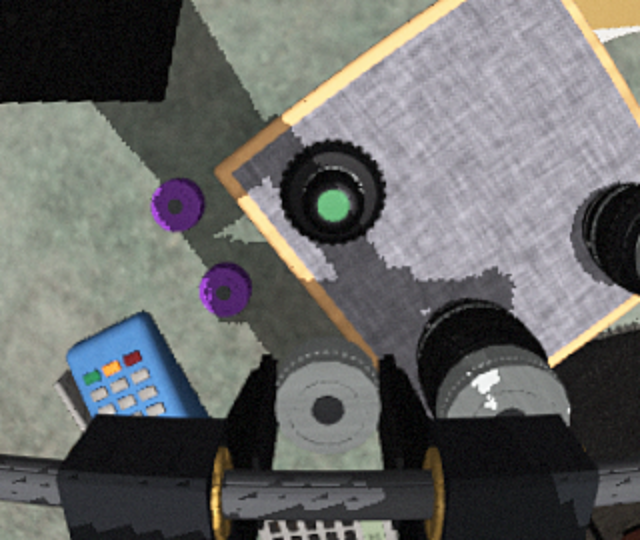

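The small lens front is visible at (326,152) and the held cap is level at (323,255).

Request:
send_rows([
  [0.028,0.001,0,0],
  [0.0497,0.0017,0.008,0],
  [0.0497,0.0017,0.018,0],
  [0.0497,0.0017,0.018,0],
  [0.0497,0.0017,0.018,0],
])

```text
time: 17.88
tcp_pos: [0.4511, 0.191, 0.3655]
ee_rot: [-0.57, -3.088, 0.001]
wrist_force: [0.1, 0.3, -0.5]
finger_gap: 0.0298
grasp_force: 15.0
```

```bash
python3 - <<'E'
from h import *
c=snap('wrist','w14'); hold(c,.065,(.4515,.1897,.264),323,255); go((.4515,.1897,.333))
E
```

```text
held [323.47567568 254.65405405] 185 [0.4505 0.191  0.3011] shift cap->lens [-0.0014 -0.0008] tcp->lens [-0.0003 -0.001 ]
 tool shift [-0.0003 -0.001   0.0331] tcp [0.4516 0.1908 0.3661] q6 -0.91
```

Request:
send_rows([
  [-0.0007,-0.001,0.006,0],
  [-0.0007,-0.001,0.013,0],
  [-0.0007,-0.001,0.02,0],
  [-0.0007,-0.001,0.026,0],
  [-0.0007,-0.001,0.027,0],
])

```text
time: 18.35
tcp_pos: [0.4516, 0.1889, 0.3371]
ee_rot: [-0.573, -3.086, 0.002]
wrist_force: [0.3, -0.4, 0.0]
finger_gap: 0.0302
grasp_force: 15.0
```

Request:
send_rows([
  [0,0,0.002,0],
  [0,0,0.004,0],
  [0,0,0.006,0],
  [0,0,0.006,0],
])

```text
time: 18.68
tcp_pos: [0.452, 0.1892, 0.3332]
ee_rot: [0.573, 3.089, 0.0]
wrist_force: [-0.1, 0.7, -0.3]
finger_gap: 0.03
grasp_force: 15.0
```

Release, back off upward, and look.

Request:
send_rows([
  [0,0,0.0005,0],
  [0,0,0.0005,0],
  [0,0,0.0005,0],
  [0,0,0.0005,0],
  [0,0,0.0005,0],
], claw=0.06)

```text
time: 19.1
tcp_pos: [0.452, 0.1892, 0.3329]
ee_rot: [0.573, 3.089, 0.0]
wrist_force: [-0.0, 0.5, 0.0]
finger_gap: 0.0568
grasp_force: 0.0
```

Request:
send_rows([
  [0,0,-0.02,0],
  [0,0,-0.05,0],
  [0,0,-0.08,0],
  [-0.03,0.01,-0.11,0],
  [-0.06,0.02,-0.14,0],
])

```text
time: 19.52
tcp_pos: [0.5122, 0.1866, 0.4725]
ee_rot: [0.571, 3.087, 0.001]
wrist_force: [0.4, -0.0, 0.4]
finger_gap: 0.0601
grasp_force: 0.0
```

Request:
send_rows([
  [-0.035,0.01,0,0],
  [-0.06,0.02,0,0],
  [-0.06,0.02,0,0],
  [-0.06,0.02,0,0],
])

```text
time: 19.85
tcp_pos: [0.5764, 0.1834, 0.4687]
ee_rot: [-0.574, -3.086, 0.002]
wrist_force: [-0.6, 0.1, -0.5]
finger_gap: 0.0598
grasp_force: 0.0
```

```bash
python3 - <<'E'
from h import *
c=snap('wrist','w15'); S=snap('side','s15'); s0=telemetry.state(); print(s0['tcp_pos'],s0['time'])
for n,X in dict(small=(.4515,.1897,.268),med=(.5172,.3134,.276),large=(.5457,.2227,.284)).items():
    q,k=dot(c,*proj(c,X,True),8); p,j=dot(S,*proj(S,X),6); print(n,X,tri([ray(c,*q,True),ray(S,*p)]).round(4),plane(c,*q,X[2],True).round(4),q.round(),p.round())
a=cv2.resize(S['pixels'][125:225,200:320][:,:,::-1],(396,330),interpolation=cv2.INTER_CUBIC)
b=cv2.resize(c['pixels'][40:240,180:420][:,:,::-1],(396,330),interpolation=cv2.INTER_CUBIC)
cv2.imwrite('pics/fin.png',np.hstack([a,b]))
E
```

```text
[0.57500034 0.183717   0.46981063] 19.95
small (0.4515, 0.1897, 0.268) [0.45   0.1876 0.2555] [0.4516 0.1888 0.268 ] [281.  69.] [246. 187.]
med (0.5172, 0.3134, 0.276) [0.5165 0.3084 0.2924] [0.5176 0.3142 0.276 ] [431.  89.] [256. 141.]
large (0.5457, 0.2227, 0.284) [0.5457 0.2219 0.2833] [0.5454 0.222  0.284 ] [351. 150.] [280. 159.]
```

View pics/fin.png

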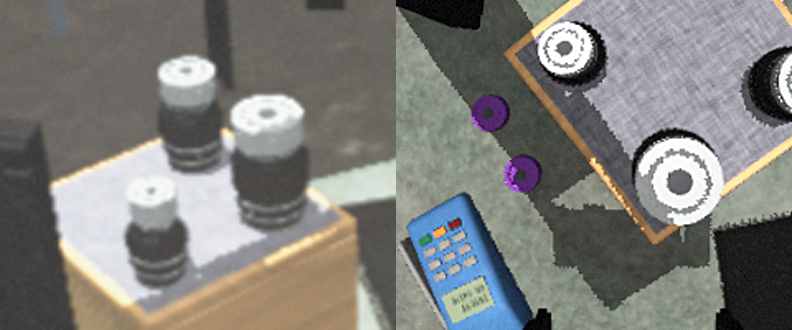

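All three caps look level on their matching lenses. Dots in the side view are at about (246,182.6), (256.4,146.8) and (281.2,159.2). I'll check heights with those and hand in if they fit.

```bash
python3 - <<'E'
from h import *
c=load('w15');S=load('s15'); ok=True
for n,z,q,p in(('small',.268,(281,69),(246.1,182.6)),('med',.276,(431,89),(256.4,146.8)),('large',.284,(351,150),(281.2,159.2))):
    X=tri([ray(c,*q,True),ray(S,*p)]); print(n,X.round(4),z); ok&=abs(X[2]-z)<.006
if ok: print(order.job_done())
E
```

```text
small [0.4521 0.1881 0.2673] 0.268
med [0.5183 0.3149 0.2728] 0.276
large [0.5464 0.2214 0.2827] 0.284
the job is handed in; nothing more can be done
None
```

I swapped the three caps and handed the job in: each lens now wears its own cap, and the final camera check shows all three looking level and within about 3 mm of fully home, at 20 s on the robot's clock.

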